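Weigh the closed tin on the sprung hook

ROBOT

A 6-joint arm with a two-finger parallel gripper is mounted at the origin on a cart in front of the work surface, level with it; the furniture and walls round the work are solid. World frame = base frame: x ahead of the robot, y to its left, z up, the work surface at z = 0. Lengths are in m, angles in rad, forces in N, time in s.
With the tool pointing down it reaches from about 0.375 to 0.9 m from the base axis. Payload 3.1 kg.
Tool frame: the origin (TCP) lies between the finger pads; the fingertips stand 8 mm ahead of it and the grasp point (between the pads) lies 11 mm behind it; z points along the fingers, y is the line along which they close (so a half turn about z gives the same grasp; the last joint's range is limited). The gripper opens to 87 mm and grips with 3 to 60 N. Pads are 19 mm wide; open, the fingers measure 117 mm over their backs; the gripper's body (75 mm by 190 mm) begins 51 mm behind the grasp point.
Start: joints at [1.079, 0.527, 1.433, -0, 1.181, -0.178], TCP at [0.193, 0.594, 0.231] pointing down, gripper open.
Joint ranges: [-3.08, 3.08], [-0.75, 2.2], [0.22, 2.44], [-1.43, 4.57], [0, 2.65], [-2.85, 2.85]. Speed limits (rad/s): [2.79, 2.79, 3.14, 3.14, 3.14, 3.14].

INTERFACE

Orientations are given as a unit quaternion [x, y, z, w].
In Python, from rig import robot, vision, job gives the robot as it stands.
- The arm moves only by the shell command python3 -m handwheel 'ROWS' [OPENING] [FORCE]. ROWS is JSON, a list of rows, each a list of 4 numbers: the shift along the tool's x, y, z as a fraction of full scale, then the turn about the tool's z as a fraction of full scale. A call has 1 to 20 rows; each row is the pose to reach, as a shift and turn from the pose commanded when the call began, along the tool's axes at that moment, turning the shorter way round; what a row does not reach only later rows make up. Full scale, the value 1, is 300 mm for a shift and 2 pi rad for a turn. A row lasts 1/12 s, in which the tool goes at most 41.7 mm and 7.16 degrees, less where a joint would pass 70% of its speed; a pose out of reach is approached as far as the arm can. A call with a number of a shift or a turn outside -1 to 1 is refused whole. A call with a gripper value outside its range is refused whole. OPENING is the opening in per cent of the stroke, from 0 (shut) to 100 (fully open), set as the call begins (- or left out, the last holds). The fingers move at their own pace and stop on an object; FORCE is the grip in N (left out, the last holds). Time passes only in rows, so rows that repeat a pose let the fingers close. It gives the time, the measured TCP pose, the force, the opening and the grip force at its end, in the units of the state.
- robot.get_obs(): the state, without advancing time (a new reading comes with each control period).
- vision.camera(name): name is "scene" or "side" or "wrist"; returns a dict with "frame" (480x640x3 uint8, red, green, blue), "K" (3x3 intrinsics, pixels), "cam_to_world" (4x4, takes a point from camera to world coordinates); the wrist camera has in their place "hand_eye" (4x4, takes a point from camera to tool coordinates, whose origin is the TCP and whose axes are the flange's). Camera axes: x right, y down, z forward; pixel columns grow to the right and rows downward; lengths in m; the calibration is good to about 2 mm. A picture is of the moment at which its call begins: read the wrist's pose just before it. There is no depth.
- job.hand_in(): hands the job in; it is judged then, once.
Trained networks look in the newest picture that a camera, given by its name, has taken for a name from the list of things; names that differ only in an ending like _2 or _b are one class to them, and where a whole thing is asked for, a point or a joint stands for the part that bears it (a point fixed in the world has none). Each returns a list of dicts, best first, with "conf" (0 to 1); they miss things now and then, are a little off and sometimes report something else, mostly with a low value. They report only what shows in the picture. A call takes as long as a camera call. They do not tell look-alikes from the thing itself.
- vision.look_for(camera, label): "point" ([row, column] in pixels, amid what is visible of it).
- vision.outline_of(camera, label): "mask" (480x640 bool, what is visible of it) and "point" ([row, column] in pixels, amid what is visible of it).
The state is a dict: "time": time; "q": joint angles; "joint_velocities": joint speeds; "joint_torque": joint torques, N m; "position": TCP position; "tool_rot": TCP orientation; "ft_force": force on the tool from outside, world axes, zero at the start; "moment": the same for the moment, N m; "grip_width": finger opening in m; "grip_force": force on a finger pad.
Only numpy, scipy, OpenCV 4.12 (cv2) and the standard library are available. Lean on these libraries where they do the work, as an engineer would, in place of code of your own. Each camera call takes 0.05 s, during which the arm holds its last target. There are 200 camera calls.

TASK

Hang the tin in its steel carrying frame by the frame's crossbar on the scale's sprung hook: nobody knows how full the tin is, so let the hook take up the weight gradually and let go without dropping it or making it bounce. Once it hangs quite still, gently press the round key on top of the scale fully down to hold the reading, and leave the tin hanging upright and still with the key released and the things around left where they stand.

Things in the scene. Friction and masses are not known exactly. Their poses are not given: they have to be found in the camera images.
- tin: Loose closed round tin, 73 mm across, 121 mm tall, in a steel carrying frame; mass unknown, 0.2 to 0.8 kg. Origin: centre of its underside, z up. Two straps at y = +-40 mm rise to a crossbar along y, so between lid and bar is a window 44 mm high, 77 mm wide, open along x. Same after half a turn. It starts upright on the worktop, to the right of the scale.
- tin_eye (a point): Middle of the underside of the frame's flat steel crossbar, which is to rest on the hook seat: 165 mm above the tin's underside. Axes as the tin's. The bar is 10 mm wide (x), 83 mm long (y), 8 mm thick.
- tin_grip (a point): Point inside the upright wooden grip that stands on the middle of the crossbar: 200 mm above the tin's underside, 35 mm above tin_eye. The grip is 20 mm (x) by 24 mm (y), from 172 to 218 mm above the tin's underside.
- scale: Fixed white bench-top hanging scale. Origin: on the worktop below the column's axis; the hook points to its -x, z up. Base plate 12 mm thick, x = -195 to +45 mm, y = +-75 mm. Column 50 by 60 mm; on it a head 64 mm (x) by 90 mm (y), top at z = 300 mm.
- hook_seat (a point): Middle of the hook's seat, upper face of a flat steel strip (18 mm wide in y, 7 mm thick) that runs back to the column; 125 mm in front of the column axis, z = 250 mm when empty; moves with the hook; axes as the scale's. Seat 38 mm long in x between an upturned tip in front (outer face 26 mm from the middle, 14 mm above the seat) and a 7 mm high stop behind.
- hook (a joint): Dip of the sprung hook, m: 0 empty, grows downward, stop at 0.072. It yields 8 mm per newton (125 N/m, about 0.1 N to start), lightly damped: it bounces for a second or two if the tin is let go before the hook carries all its weight, or while pressed below its rest level. The tin alone dips it by 16 to 63 mm.
- hold_key (a joint): Travel of the round hold key on top of the scale's head, m: 0 up, 0.006 fully down; springs back; fully down takes 5 N.
- hold_key_top (a point): Centre of the top face of the round grey hold key (28 mm diameter), above the column's axis; pressed straight down.
- honey_jar: Bystander: jar with a screw lid, 64 mm diameter, 97 mm tall; origin at the centre of its underside. Leave it alone.
- salt_shaker: Bystander: salt shaker, 44 mm diameter, 90 mm tall; origin at the centre of its underside. Leave it alone.
- garlic: Bystander: garlic bulb, 56 mm; origin at the centre of its underside. Leave it alone.
Things that resemble listed ones, but are neither listed nor needed, are in the scene too. What is shaped like the tin but yellow is not meant.

How it is judged:
On the way, in this order (a step that is already met when the one before it is completed fails the run):
1. the tin hangs from the hook by its crossbar, let go and still (x of tin_eye in the frame of hook_seat between -0.018 and 0.018 m and y of tin_eye in the frame of hook_seat between -0.015 and 0.015 m and z of tin_eye in the frame of hook_seat between -0.004 and 0.004 m and contact force between tin and the arm below 0.05 N and contact force between tin and the fingers below 0.05 N and value of joint hook above 0.01 m and linear speed of tin below 0.02 m/s), for 0.3 s.
2. the hold key is pressed down (value of joint hold_key above 0.0045 m), for 0.05 s.
At the end, for the whole second after the job is handed in: The tin hangs upright (within 0.15 rad) and still (under 20 mm/s) with its crossbar on the hook seat (middle of the bar within 18 mm along and 15 mm across the hook, 4 mm in height), the hook dipped by its weight (more than 10 mm), and the hold key is up again (under 1 mm) (x of tin_eye in the frame of hook_seat between -0.018 and 0.018 m and y of tin_eye in the frame of hook_seat between -0.015 and 0.015 m and z of tin_eye in the frame of hook_seat between -0.004 and 0.004 m and value of joint hook above 0.01 m and angle between tin's own z axis and vertical below 0.15 rad and linear speed of tin below 0.02 m/s and value of joint hold_key below 0.001 m); the robot touches nothing.
It fails at once if the hook is let drop or bounce (faster than 0.12 m/s) (velocity of joint hook above 0.12 m/s or velocity of joint hook below -0.12 m/s).
It fails at once if the tin is pushed against the scale or hook with more than 14 N (contact force between tin and scale above 14 N).
It fails at once if the robot presses on the scale or its key with more than 20 N (contact force between any of the fingers, the arm and scale above 20 N).
It fails at once if the key is pressed while the tin still moves (over 20 mm/s) (value of joint hold_key above 0.003 m and linear speed of tin above 0.02 m/s).
It fails at once if a bystander is displaced by more than 30 mm (distance of any of honey_jar, salt_shaker, garlic from where it was at the start of the episode above 0.03 m).
It also fails if it takes over 58 s, if anything falls off the work surface, if the arm or the gripper's body presses on something with over 40 N, if the wrist force passes 120 N, or if a joint passes its speed limit or range.

## Working session

There is one attempt and no reset: what is moved stays moved. The work goes in short steps, Python scripts to look and compute and a shell command to move; the robot and the scene stay as the last step left them, time stands still between calls to the robot, and variables do not carry over. Pictures are saved under pics/ and viewed, at most 10 in all, crops included, and the job is handed in when it is done.

```bash
mkdir -p pics; ls; python3 - <<'E'
from rig import robot, vision, job
import cv2, numpy as np
o=robot.get_obs(); print({k:np.round(v,3).tolist() for k,v in o.items()})
ims=[]
for c in ["scene","side"]:
    r=vision.camera(c); print(c,np.round(r["K"],1).tolist(),np.round(r["cam_to_world"],4).tolist())
    cv2.imwrite(f"pics/{c}0.png",r["frame"][:,:,::-1])
    for l in ["tin","tin_grip","scale","hook","hold_key","honey_jar","salt_shaker","garlic"]:
        print(l,[(np.round(d["point"]).tolist(),round(d["conf"],2)) for d in vision.look_for(c,l)])
E
```

```text
pics
{'time': 0.0, 'q': [1.078, 0.528, 1.434, -0.0, 1.181, -0.178], 'joint_velocities': [0.002, -0.001, -0.001, -0.0, -0.0, 0.001], 'joint_torque': [0.002, -44.006, -17.66, 0.064, 0.058, -0.0], 'position': [0.193, 0.594, 0.23], 'tool_rot': [0.156, 0.988, -0.001, -0.0], 'ft_force': [0.198, -0.418, -0.306], 'moment': [-0.028, -0.002, -0.043], 'grip_force': 0.0, 'grip_width': 0.087}
scene [[536.7, 0.0, 315.9], [0.0, 536.7, 237.5], [0.0, 0.0, 1.0]] [[-0.7558, -0.4609, 0.4652, -0.0849], [-0.6548, 0.5261, -0.5426, 0.6859], [0.0053, -0.7147, -0.6995, 1.1798], [0.0, 0.0, 0.0, 1.0]]
tin [([246.0, 381.0], 0.76), ([273.0, 344.0], 0.62)]
tin_grip [([276.0, 346.0], 0.57), ([244.0, 380.0], 0.57)]
scale [([331.0, 221.0], 0.9)]
hook [([290.0, 236.0], 0.81), ([328.0, 221.0], 0.4)]
hold_key [([252.0, 200.0], 0.62), ([273.0, 232.0], 0.33)]
honey_jar [([246.0, 309.0], 0.58), ([288.0, 231.0], 0.38)]
salt_shaker []
garlic [([272.0, 232.0], 0.47)]
side [[600.0, 0.0, 321.0], [0.0, 600.0, 238.7], [0.0, 0.0, 1.0]] [[0.8571, -0.2358, 0.458, -0.0186], [-0.5148, -0.4236, 0.7453, -1.0487], [0.0182, -0.8746, -0.4845, 0.8158], [0.0, 0.0, 0.0, 1.0]]
tin [([328.0, 244.0], 0.91), ([338.0, 326.0], 0.9), ([297.0, 293.0], 0.61)]
tin_grip [([339.0, 327.0], 0.91), ([299.0, 291.0], 0.87), ([331.0, 245.0], 0.71)]
scale [([222.0, 279.0], 0.55)]
hook [([169.0, 258.0], 0.92)]
hold_key [([297.0, 288.0], 0.37)]
honey_jar [([295.0, 361.0], 0.93)]
salt_shaker [([398.0, 368.0], 0.74)]
garlic [([251.0, 350.0], 0.78), ([296.0, 292.0], 0.62)]
```

View pics/scene0.png

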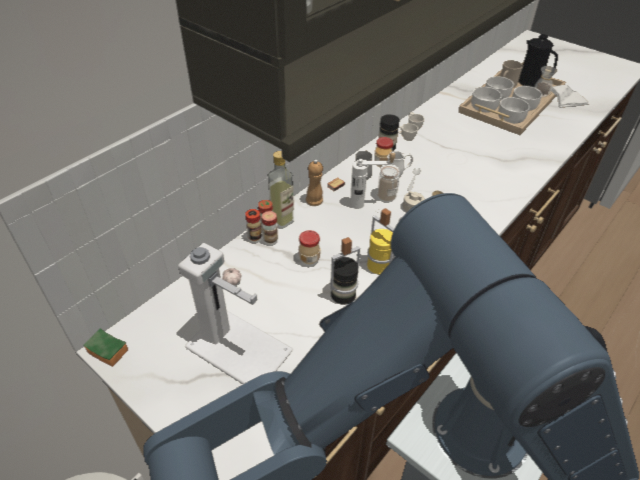

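View pics/side0.png

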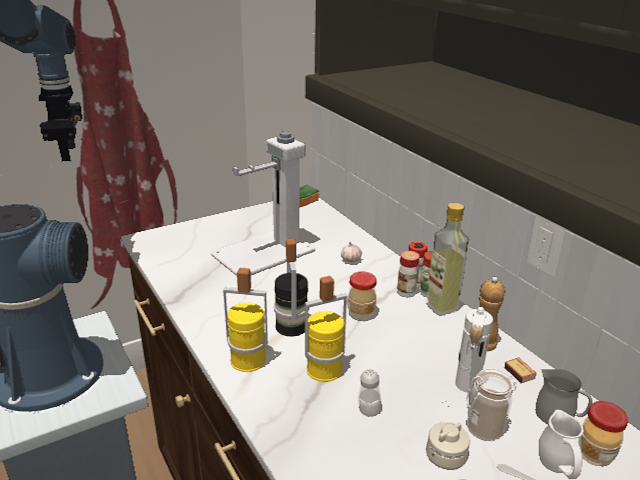

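Tin-shaped candidates in the side view are yellow at (247,335), yellow at (325,345) and dark at (290,300), which is at (345,280) in the scene view. The dark one is meant, since yellow ones are excluded. One enlarged crop will confirm it and give the pixels I need.

```bash
python3 - <<'E'
import cv2,numpy as np
a=cv2.imread("pics/scene0.png");b=cv2.imread("pics/side0.png")
A=cv2.resize(a[230:380,170:370],None,fx=3,fy=3,interpolation=cv2.INTER_CUBIC)[:, :400*3//3*1+200]
B=cv2.resize(b[125:345,220:340],None,fx=2.5,fy=2.5,interpolation=cv2.INTER_CUBIC)
print(A.shape,B.shape)
C=np.zeros((600,800,3),np.uint8)
A=cv2.resize(A,(480,360)) # 2.4x of 200x150
C[:360,:480]=A; C[:550,490:790]=B
cv2.imwrite("pics/crop1.png",C)
E
```

```text
(450, 600, 3) (550, 300, 3)
```

View pics/crop1.png

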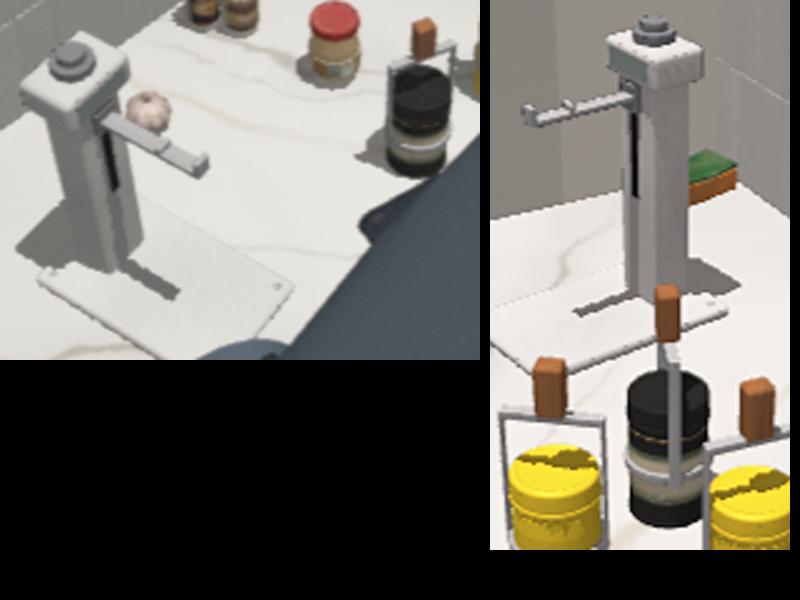

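The crop shows the dark tin in its steel frame, with the wooden grip at crop (424,38) and (668,314). The hook tip is at crop (200,155) and (528,108), and the key at (72,52) and (656,22). This dark tin is the target. Next I triangulate.

```bash
cat > h.py <<'E'
import numpy as np,cv2
K={"scene":np.array([[536.7,0,315.9],[0,536.7,237.5],[0,0,1]]),"side":np.array([[600,0,321.],[0,600,238.7],[0,0,1]])}
T={"scene":np.array([[-0.7558,-0.4609,0.4652,-0.0849],[-0.6548,0.5261,-0.5426,0.6859],[0.0053,-0.7147,-0.6995,1.1798],[0,0,0,1]]),
"side":np.array([[0.8571,-0.2358,0.458,-0.0186],[-0.5148,-0.4236,0.7453,-1.0487],[0.0182,-0.8746,-0.4845,0.8158],[0,0,0,1]])}
P={c:K[c]@np.linalg.inv(T[c])[:3] for c in K}
def tri(a,b):
    X=cv2.triangulatePoints(P["scene"],P["side"],np.array(a,float).reshape(2,1),np.array(b,float).reshape(2,1)); X=(X[:3]/X[3]).ravel()
    e=[np.linalg.norm((lambda v:v[:2]/v[2])(P[c]@np.r_[X,1])-p) for c,p in (("scene",a),("side",b))]
    return X,e
def onz(c,p,z,T_=None,K_=None):
    Tm=T[c] if T_ is None else T_; Km=K[c] if K_ is None else K_
    d=Tm[:3,:3]@np.linalg.inv(Km)@np.r_[p,1]; o=Tm[:3,3]; return o+d*(z-o[2])/d[2]
def proj(c,X): v=P[c]@np.r_[X,1]; return v[:2]/v[2]
E
python3 - <<'E'
from h import *
np.set_printoptions(precision=4,suppress=True)
s=lambda X,Y:(170+X/2.4-.3,230+Y/2.4-.3); d=lambda X,Y:(220+(X-490)/2.5-.3,125+Y/2.5-.3)
for n,a,b in [("key",s(72,52),d(656,22)),("grip",s(424,38),d(668,314)),("tip",s(200,155),d(528,108)),("strip root",s(103,112),d(632,97))]: print(n,*tri(a,b))
print("bar ends",onz("scene",s(391,68),.173),onz("scene",s(455,43),.173))
print("base corners scene z.012",onz("scene",s(40,276),.012),onz("scene",s(293,285),.012),onz("scene",s(118,195),.012))
print("base corners side",onz("side",d(530,370),.012),onz("side",d(728,309),.012))
for n,p in [("honey s",(361,295)),("garlic",(350,251)),("salt",(369,398))]: print(n,onz("side",p,.045))
E
```

```text
key [0.6538 0.2222 0.3188] [np.float64(0.01894079053059758), np.float64(0.01355041647604108)]
grip [ 0.4894 -0.1062  0.1957] [np.float64(0.5129655170056701), np.float64(0.5146779445734733)]
tip [0.5065 0.2033 0.2644] [np.float64(1.694707953470026), np.float64(1.241535722012098)]
strip root [0.6259 0.2184 0.2476] [np.float64(1.553444993054072), np.float64(1.1368852591292933)]
bar ends [ 0.5026 -0.0662  0.173 ] [ 0.4738 -0.1416  0.173 ]
base corners scene z.012 [0.6842 0.299  0.012 ] [0.4716 0.1286 0.012 ] [0.7033 0.1706 0.012 ]
base corners side [0.4649 0.1413 0.012 ] [0.6995 0.1501 0.012 ]
honey s [ 0.6536 -0.1335  0.045 ]
garlic [0.7415 0.0451 0.045 ]
salt [ 0.4814 -0.4111  0.045 ]
```

```bash
python3 - <<'E'
from h import *
for p in [(244,280),(326,288)]: print(onz("side",p,.195))
E
python3 -m handwheel '[[0,0,-0.2,0],[-0.83,-0.957,-0.35,0],[-0.83,-0.957,-0.35,0],[-0.83,-0.957,-0.35,0],[-0.83,-0.957,-0.35,0],[-0.83,-0.957,-0.35,0],[-0.83,-0.957,-0.35,0],[-0.83,-0.957,-0.35,0],[-0.83,-0.957,-0.35,0],[-0.83,-0.957,-0.35,0],[-0.83,-0.957,-0.35,0],[-0.83,-0.957,-0.35,0]]' 100
```

```text
[ 0.3579112  -0.16101857  0.195     ]
[ 0.47893129 -0.26048954  0.195     ]
time: 1.9
position: [0.3426, 0.2426, 0.3364]
tool_rot: [0.159, 0.987, 0.0, 0.001]
ft_force: [0.2, 0.3, -1.4]
grip_width: 0.0871
grip_force: 0.0
```

```bash
python3 -m handwheel '[[-0.83,-0.957,0,0.0083],[-0.83,-0.957,0,0.0083],[-0.83,-0.957,0,0.0083],[-0.83,-0.957,0,0.0083],[-0.83,-0.957,0,0.0083],[-0.83,-0.957,0,0.0083],[-0.83,-0.957,0,0.0083],[-0.83,-0.957,0,0.0083],[-0.83,-0.957,0,0.0083],[-0.83,-0.957,0,0.0083],[-0.83,-0.957,0,0.0083],[-0.83,-0.957,0,0.0083],[-0.83,-0.957,0,0.0083]]'
python3 - <<'E'
from rig import robot, vision
import numpy as np, cv2
from scipy.spatial.transform import Rotation as R
o=robot.get_obs(); r=vision.camera("wrist")
cv2.imwrite("pics/w1.png",r["frame"][:,:,::-1]); np.savez("w1.npz",K=r["K"],H=r["hand_eye"],p=o["position"],q=o["tool_rot"])
print(np.round(o["position"],4),np.round(o["tool_rot"],4),np.round(R.from_quat(o["tool_rot"]).as_matrix(),3).tolist(),o["time"],o["ft_force"])
print(np.round(r["hand_eye"],3).tolist())
for l in ["tin_grip","tin"]: print(l,[(d["point"],d["conf"]) for d in vision.look_for("wrist",l)])
E
```

```text
time: 2.98
position: [0.4887, -0.1031, 0.3351]
tool_rot: [0.181, 0.983, 0.001, -0.001]
ft_force: [-0.1, -0.3, 0.3]
grip_width: 0.0869
grip_force: 0.0
[ 0.4887 -0.1031  0.3351] [ 1.809e-01  9.835e-01  7.000e-04 -9.000e-04] [[-0.935, 0.356, -0.001], [0.356, 0.935, 0.002], [0.002, 0.001, -1.0]] 2.9833 [-0.06623494 -0.27658677  0.30985995]
[[-0.001, -0.953, -0.304, 0.083], [1.0, -0.001, -0.0, 0.0], [0.0, -0.304, 0.953, -0.154], [0.0, 0.0, 0.0, 1.0]]
tin_grip [([244.3, 158.1], 0.93), ([77.6, 199.6], 0.69), ([197.7, 316.9], 0.67)]
tin [([76.6, 192.9], 0.91), ([197.9, 319.2], 0.7)]
```

View pics/w1.png

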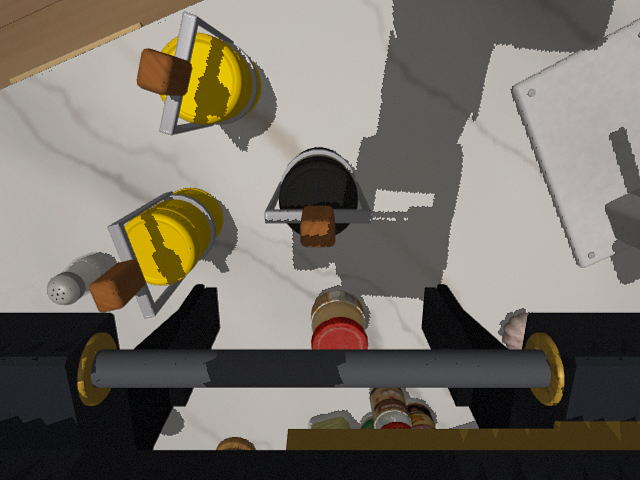

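The wrist view shows the dark tin with its bar level, from (265,216) to (370,215), and the grip around (318,227). The yaw is therefore aligned. I check the offset by projecting onto the bar and lid heights.

```bash
python3 - <<'E'
from h import *
from scipy.spatial.transform import Rotation as R
d=np.load("w1.npz"); M=np.eye(4); M[:3,:3]=R.from_quat(d["q"]).as_matrix(); M[:3,3]=d["p"]; M=M@d["H"]
for n,p,z in [("barL",(265,216),.173),("barR",(370,215),.173),("gripcol",(318,227),.2),("grip bottom edge",(318,247),.218),("lid top edge",(318,149),.119)]:
    X=onz(0,p,z,M,d["K"]); print(n,X.round(4),"tool rel",(R.from_quat(d["q"]).inv().apply(X-d["p"])).round(4))
E
```

```text
barL [ 0.4752 -0.1437  0.173 ] tool rel [-0.0022 -0.0429  0.1621]
barR [ 0.5035 -0.0676  0.173 ] tool rel [-0.0015  0.0383  0.1622]
gripcol [ 0.4907 -0.1056  0.2   ] tool rel [-0.0031 -0.0018  0.1351]
grip bottom edge [ 0.499  -0.1087  0.218 ] tool rel [-0.0119 -0.0017  0.1171]
lid top edge [ 0.4475 -0.0894  0.119 ] tool rel [ 0.0429 -0.0021  0.2162]
```

```bash
python3 -m handwheel '[[-0.007,-0.007,0.1,0],[-0.007,-0.007,0.2,0],[-0.007,-0.007,0.3,0],[-0.007,-0.007,0.38,0],[-0.007,-0.007,0.43,0],[-0.007,-0.007,0.46,0],[-0.007,-0.007,0.48,0],[-0.007,-0.007,0.487,0],[-0.007,-0.007,0.487,0],[-0.007,-0.007,0.487,0]]' 100 && python3 -m handwheel '[[0,0,0,0],[0,0,0,0],[0,0,0,0],[0,0,0,0],[0,0,0,0],[0,0,0,0],[0,0,0,0],[0,0,0,0]]' 0 35
```

```text
time: 3.97
position: [0.4913, -0.1083, 0.1904]
tool_rot: [0.182, 0.983, -0.0, 0.001]
ft_force: [0.1, -0.3, -0.1]
grip_width: 0.0867
grip_force: 0.0
time: 4.63
position: [0.4905, -0.1081, 0.1894]
tool_rot: [0.182, 0.983, 0.0, -0.0]
ft_force: [0.7, 0.2, -0.1]
grip_width: 0.0417
grip_force: 0.0
```

```bash
python3 -m handwheel '[[0,0,0,0],[0,0,0,0],[0,0,0,0],[0,0,0,0],[0,0,0,0],[0,0,0,0],[0,0,0,0]]' 0 35; python3 -m handwheel '[[0,0,-0.03,0],[0,0,-0.06,0],[0,0,-0.1,0],[0,0,-0.15,0],[0,0,-0.2,0],[0,0,-0.25,0],[0,0,-0.3,0],[0,0,-0.35,0],[0,0,-0.38,0],[0,0,-0.4,0],[0,0,-0.4,0],[0,0,-0.4,0],[0,0,-0.4,0]]'
```

```text
time: 5.22
position: [0.4905, -0.1081, 0.1893]
tool_rot: [0.182, 0.983, 0.0, -0.0]
ft_force: [0.8, 0.5, -1.4]
grip_width: 0.0238
grip_force: 34.9
time: 6.3
position: [0.4898, -0.1078, 0.3086]
tool_rot: [0.182, 0.983, 0.0, -0.001]
ft_force: [-0.4, -1.2, -4.3]
grip_width: 0.0238
grip_force: 34.9
```

```bash
python3 -m handwheel '[[0.02,0.03,0.029,-0.002],[0.05,0.08,0.029,-0.006],[0.08,0.15,0.029,-0.012],[0.12,0.22,0.029,-0.018],[0.16,0.29,0.029,-0.025],[0.205,0.36,0.029,-0.031],[0.25,0.43,0.029,-0.037],[0.29,0.5,0.029,-0.043],[0.33,0.57,0.029,-0.05],[0.37,0.64,0.029,-0.056],[0.41,0.71,0.029,-0.062],[0.445,0.77,0.029,-0.067],[0.475,0.82,0.029,-0.072],[0.495,0.855,0.029,-0.075],[0.507,0.875,0.029,-0.0775],[0.515,0.888,0.029,-0.0775],[0.515,0.888,0.029,-0.0775],[0.515,0.888,0.029,-0.0775],[0.515,0.888,0.029,-0.0775],[0.515,0.888,0.029,-0.0775]]'
python3 - <<'E'
from rig import robot, vision
import numpy as np, cv2
o=robot.get_obs(); np.savez("p2.npz",p=o["position"],q=o["tool_rot"])
fr={c:vision.camera(c) for c in ["scene","side","wrist"]}
for c in fr: cv2.imwrite(f"pics/{c}2.png",fr[c]["frame"][:,:,::-1])
print(o["position"].round(4) if hasattr(o["position"],"round") else o["position"],o["tool_rot"])
S=lambda c,x,y,w,h,f: cv2.resize(fr[c]["frame"][y:y+h,x:x+w,::-1],None,fx=f,fy=f,interpolation=cv2.INTER_CUBIC)
C=np.zeros((600,800,3),np.uint8)
a=S("side",195,105,130,150,4)[:600]; C[:600,:400]=a[:,:400]
b=S("scene",170,230,160,120,2.5); C[:300,400:]=b
d=S("wrist",0,0,640,480,.625); C[300:,400:]=d
cv2.imwrite("pics/crop2.png",C)
E
```

```text
time: 7.97
position: [0.4418, 0.1952, 0.3007]
tool_rot: [-0.06, 0.998, -0.0, -0.0]
ft_force: [-0.1, -0.3, -4.8]
grip_width: 0.0237
grip_force: 34.9
[0.4418 0.1952 0.3007] [-5.98698760e-02  9.98206172e-01 -1.72239192e-04 -8.15004761e-05]
```

View pics/crop2.png

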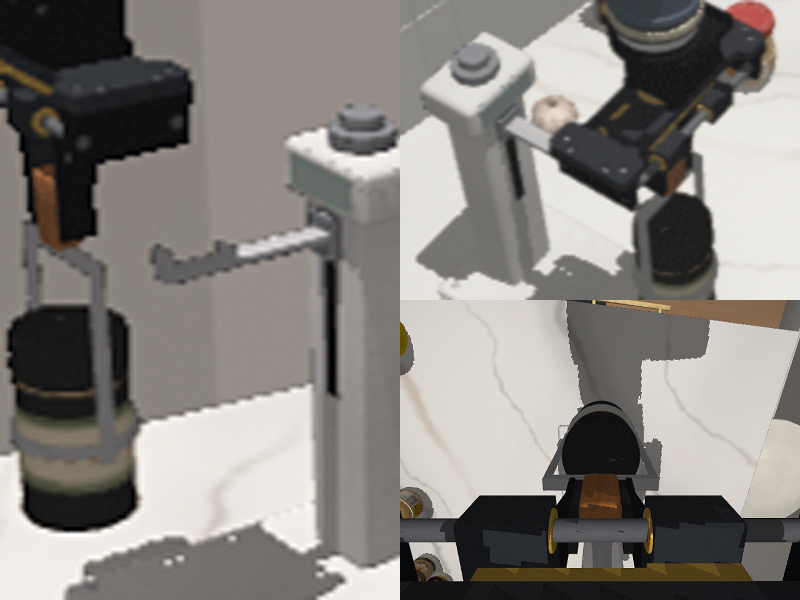

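```bash
python3 - <<'E'
from h import *
from scipy.optimize import least_squares
sd=lambda X,Y:(195+X/4-.4,105+Y/4-.4); s=lambda X,Y:(170+X/2.4-.3,230+Y/2.4-.3); d=lambda X,Y:(220+(X-490)/2.5-.3,125+Y/2.5-.3)
obs=[("side",(-.151,.009,.264),sd(153,250)),("side",(-.151,-.009,.264),sd(165,247)),("side",(0,0,.3188),d(656,22)),("scene",(0,0,.3188),s(72,52)),
("scene",(-.151,-.009,.264),s(207,157)),("scene",(-.151,.009,.264),s(194,167)),("scene",(.045,.075,.012),s(40,276)),("scene",(-.195,-.075,.012),s(293,285)),("side",(.045,-.075,.012),d(728,309)),("side",(-.195,-.075,.012),d(530,370))]
def f(v,full=False):
    c,n=np.cos(v[2]),np.sin(v[2]); r=[]
    for cam,X,p in obs: r.append(proj(cam,(v[0]+c*X[0]-n*X[1],v[1]+n*X[0]+c*X[1],X[2]))-p)
    return np.ravel(r)
r=least_squares(f,[.654,.222,.12],loss="soft_l1"); v=r.x; c,n=np.cos(v[2]),np.sin(v[2])
print(v,np.degrees(v[2]),f(v).reshape(-1,2).round(1).tolist())
seat=np.array([v[0]-.125*c,v[1]-.125*n]); print("seat",seat)
g=np.load("p2.npz"); e=g["p"][:2]; dd=seat-e; print("along",dd@[c,n],"across",dd@[-n,c])
from scipy.spatial.transform import Rotation as R
M=R.from_quat(g["q"]).as_matrix(); print("tool y angle",np.degrees(np.arctan2(M[1,1],M[0,1])), "tool dx,dy",M.T@np.r_[dd,0])
E
```

```text
[0.65383949 0.22235091 0.09498789] 5.442405160022899 [[-0.8, -1.5], [-0.1, 1.6], [-0.0, -0.0], [-0.1, 0.0], [0.1, 0.1], [0.2, 1.1], [-2.5, -1.0], [1.2, 1.2], [1.7, -0.9], [2.7, 2.1]]
seat [0.52940298 0.21049528]
along 0.08867891520646237 across 0.006903806005061685
tool y angle 96.8646894504489 tool dx,dy [-8.88229518e-02  4.70057990e-03 -1.78546006e-05]
```

```bash
python3 -m handwheel '[[-0.01,0.007,0,0.001],[-0.03,0.014,0,0.002],[-0.06,0.014,0,0.002],[-0.09,0.014,0,0.002],[-0.12,0.014,0,0.002],[-0.15,0.014,0,0.002],[-0.18,0.014,0,0.002],[-0.21,0.014,0,0.002],[-0.24,0.014,0,0.002],[-0.265,0.014,0,0.002],[-0.28,0.014,0,0.002],[-0.291,0.014,0,0.002],[-0.296,0.014,0,0.002],[-0.296,0.014,0,0.002],[-0.296,0.014,0,0.002],[-0.296,0.014,0,0.002],[-0.296,0.014,0,0.002],[-0.296,0.014,0,0.002]]'
python3 - <<'E'
from rig import robot, vision
import numpy as np, cv2
o=robot.get_obs(); print(o["position"],o["ft_force"])
fr={c:vision.camera(c) for c in ["scene","side","wrist"]}
for c in fr: cv2.imwrite(f"pics/{c}3.png",fr[c]["frame"][:,:,::-1])
S=lambda c,x,y,w,h,f: cv2.resize(fr[c]["frame"][y:y+h,x:x+w,::-1],None,fx=f,fy=f,interpolation=cv2.INTER_CUBIC)
C=np.zeros((600,800,3),np.uint8)
C[:600,:400]=S("side",220,105,80,120,5)
C[:300,400:]=S("scene",170,230,160,120,2.5); C[300:,400:]=S("wrist",160,240,320,240,1.25)
cv2.imwrite("pics/crop3.png",C)
E
```

```text
time: 9.62
position: [0.529, 0.2108, 0.3009]
tool_rot: [-0.054, 0.999, -0.0, -0.0]
ft_force: [0.0, 0.0, -5.0]
grip_width: 0.0238
grip_force: 34.9
[0.52895865 0.21081915 0.30085187] [ 0.03484311  0.02337322 -5.02368832]
```

View pics/crop3.png

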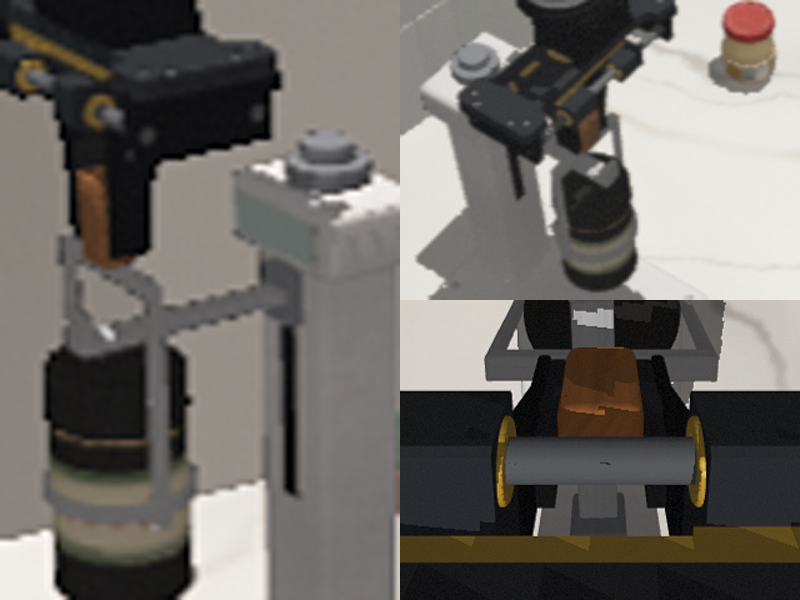

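The hook strip passes through the window, with the tip ahead of the bar at crop (95,340), and it sits centred in the wrist view. I lower slowly and watch the force.

```bash
python3 -m handwheel '[[0,0,0.01,0],[0,0,0.025,0],[0,0,0.04,0],[0,0,0.052,0],[0,0,0.062,0],[0,0,0.07,0],[0,0,0.075,0],[0,0,0.08,0],[0,0,0.085,0],[0,0,0.09,0],[0,0,0.095,0],[0,0,0.1,0],[0,0,0.105,0],[0,0,0.11,0],[0,0,0.115,0],[0,0,0.12,0],[0,0,0.12,0],[0,0,0.12,0],[0,0,0.12,0]]'; python3 -m handwheel '[[0,0,0.005,0],[0,0,0.01,0],[0,0,0.015,0],[0,0,0.02,0],[0,0,0.025,0],[0,0,0.03,0],[0,0,0.033,0],[0,0,0.033,0],[0,0,0.033,0],[0,0,0.033,0],[0,0,0.033,0]]'
```

```text
time: 11.35
position: [0.5293, 0.2108, 0.2649]
tool_rot: [-0.054, 0.999, 0.0, 0.0]
ft_force: [-0.0, -0.4, -3.3]
grip_width: 0.024
grip_force: 34.9
time: 12.27
position: [0.5294, 0.2109, 0.255]
tool_rot: [-0.054, 0.999, 0.0, 0.0]
ft_force: [0.2, 0.9, -1.3]
grip_width: 0.0239
grip_force: 34.9
```

```bash
cat > ft.py <<'E'
from rig import robot, vision
import numpy as np
F=[]
for i in range(8): vision.camera("side"); o=robot.get_obs(); F.append(o["ft_force"])
F=np.array(F); print(o["time"],np.round(o["position"],4),F.mean(0).round(2),F[:,2].round(1))
E
python3 ft.py; python3 -m handwheel '[[0,0,0.005,0],[0,0,0.01,0],[0,0,0.015,0],[0,0,0.02,0],[0,0,0.023,0],[0,0,0.023,0],[0,0,0.023,0],[0,0,0.023,0],[0,0,0.023,0]]'; python3 ft.py
```

```text
12.6667 [0.5294 0.2108 0.2549] [ 0.51  0.14 -1.45] [-0.3 -0.7 -2.4 -2.4 -1.4 -1.8 -1.2 -1.3]
time: 13.42
position: [0.5293, 0.2108, 0.2481]
tool_rot: [-0.054, 0.999, 0.0, 0.0]
ft_force: [1.1, 0.2, -1.6]
grip_width: 0.0239
grip_force: 34.9
13.8167 [0.5293 0.2109 0.248 ] [ 0.85  0.2  -0.67] [-1.5 -0.7 -0.9 -0.3 -0.4 -0.6 -0.4 -0.6]
```

```bash
python3 -m handwheel '[[0,0,0.004,0],[0,0,0.008,0],[0,0,0.012,0],[0,0,0.015,0],[0,0,0.015,0],[0,0,0.015,0],[0,0,0.015,0],[0,0,0.015,0]]'; python3 ft.py; python3 ft.py
```

```text
time: 14.48
position: [0.5293, 0.2108, 0.2435]
tool_rot: [-0.054, 0.999, 0.0, 0.0]
ft_force: [0.8, -0.1, 0.2]
grip_width: 0.0237
grip_force: 34.9
14.8833 [0.5293 0.2108 0.2435] [ 0.93  0.83 -0.15] [-0.5  0.3 -0.6 -0.2 -0.9  0.5 -0.   0.2]
15.2833 [0.5293 0.2109 0.2435] [ 1.16  0.49 -0.21] [-0.9 -0.1  0.3 -0.5 -0.8  0.5  0.  -0.2]
```

```bash
python3 -m handwheel '[[0,0,0.002,0],[0,0,0.004,0],[0,0,0.004,0],[0,0,0.004,0],[0,0,0.004,0],[0,0,0.004,0]]' - 12; python3 -m handwheel '[[0,0,0,0],[0,0,0,0],[0,0,0,0],[0,0,0,0],[0,0,0,0],[0,0,0,0]]' - 3;  python3 ft.py
```

```text
time: 15.78
position: [0.5293, 0.2109, 0.2423]
tool_rot: [-0.054, 0.999, 0.0, 0.0]
ft_force: [1.7, 0.9, 0.4]
grip_width: 0.0241
grip_force: 12.0
time: 16.28
position: [0.5291, 0.2109, 0.2422]
tool_rot: [-0.054, 0.999, 0.0, -0.0]
ft_force: [0.9, 0.6, 0.4]
grip_width: 0.0241
grip_force: 3.0
16.6833 [0.5291 0.2109 0.2422] [0.93 1.63 0.5 ] [-0.2  0.3  0.6  0.1  0.8  0.9  0.4  1.2]
```

```bash
python3 -m handwheel '[[0,0,0,0],[0,0,0,0],[0,0,0,0],[0,0,0,0],[0,0,0,0],[0,0,0,0],[0,0,0,0],[0,0,0,0],[0,0,0,0],[0,0,0,0],[0,0,0,0],[0,0,0,0]]' 60
python3 - <<'E'
from rig import robot, vision
import numpy as np, cv2
o=robot.get_obs(); print(o["position"],o["ft_force"])
fr={c:vision.camera(c) for c in ["scene","side","wrist"]}
S=lambda c,x,y,w,h,f: cv2.resize(fr[c]["frame"][y:y+h,x:x+w,::-1],None,fx=f,fy=f,interpolation=cv2.INTER_CUBIC)
C=np.zeros((600,800,3),np.uint8)
C[:600,:400]=S("side",220,105,80,120,5)
C[:300,400:]=S("scene",170,230,160,120,2.5); C[300:,400:]=S("wrist",160,240,320,240,1.25)
cv2.imwrite("pics/crop4.png",C)
E
```

```text
time: 17.68
position: [0.5292, 0.2108, 0.2423]
tool_rot: [-0.054, 0.999, -0.0, 0.0]
ft_force: [1.2, 1.3, 0.2]
grip_width: 0.0525
grip_force: 0.0
[0.5292194  0.21082479 0.24226288] [1.23438742 1.2515554  0.20033917]
```

View pics/crop4.png

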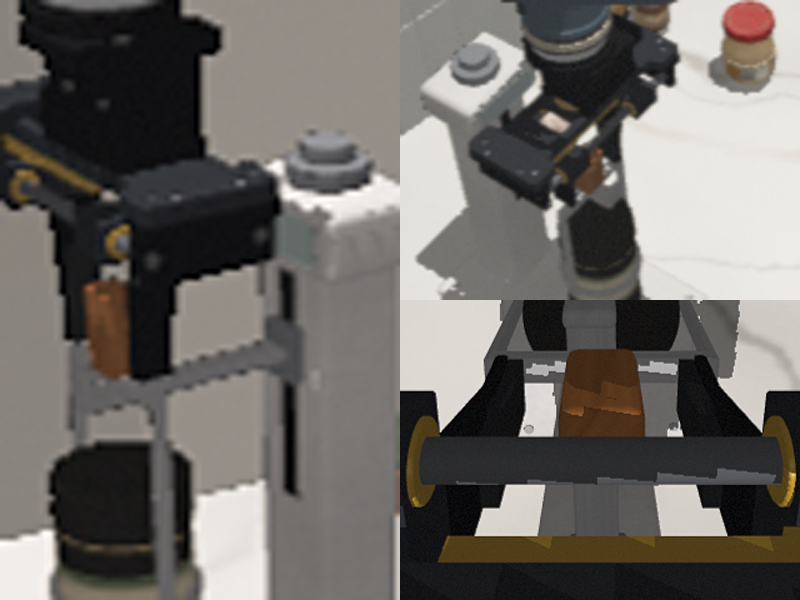

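The picture shows the tin hanging upright on the seat. The fingers are open and clear of the grip on both sides, at wrist crop (500,430) and (700,430). I retract upward and check where the cabinet is.

```bash
python3 -m handwheel '[[0,0,-0.01,0],[0,0,-0.03,0],[0,0,-0.06,0],[0,0,-0.1,0],[0,0,-0.15,0],[0,0,-0.2,0],[0,0,-0.26,0],[0,0,-0.32,0],[0,0,-0.37,0],[0,0,-0.4,0],[0,0,-0.41,0],[0,0,-0.41,0],[0,0,-0.41,0],[0,0,-0.41,0],[0,0,-0.41,0]]'
python3 - <<'E'
from h import *
from rig import robot
from scipy.spatial.transform import Rotation as R
print("cab",tri((302,146),(306,100)))
o=robot.get_obs(); M=R.from_quat(o["tool_rot"]).as_matrix(); d=np.array([.6538,.2222,.3188+.008])-o["position"]
print("tool shift frac",(M.T@d/.3).round(4),o["time"])
E
```

```text
time: 19.08
position: [0.5287, 0.2107, 0.3641]
tool_rot: [-0.054, 0.999, -0.0, -0.001]
ft_force: [0.2, 0.3, -0.2]
grip_width: 0.0525
grip_force: 0.0
cab (array([ 0.56973494, -0.03712283,  0.48926237]), [np.float64(6.222104179810819), np.float64(5.624322081667689)])
tool shift frac [-0.4189 -0.0069  0.1233] 19.0833
```

```bash
python3 -m handwheel '[[-0.02,0,0,0],[-0.06,-0.007,0,0],[-0.12,-0.007,0,0],[-0.19,-0.007,0,0],[-0.26,-0.007,0,0],[-0.33,-0.007,0,0],[-0.38,-0.007,0,0],[-0.41,-0.007,0,0],[-0.419,-0.007,0,0],[-0.419,-0.007,0.03,0],[-0.419,-0.007,0.06,0],[-0.419,-0.007,0.08,0],[-0.419,-0.007,0.08,0],[-0.419,-0.007,0.08,0],[-0.419,-0.007,0.08,0],[-0.419,-0.007,0.08,0]]' 0 10
python3 - <<'E'
from rig import robot, vision
import numpy as np, cv2
fr={c:vision.camera(c) for c in ["scene","side","wrist"]}
o=robot.get_obs(); print(o["time"],o["position"],o["ft_force"],o["grip_width"])
S=lambda c,x,y,w,h,f: cv2.resize(fr[c]["frame"][y:y+h,x:x+w,::-1],None,fx=f,fy=f,interpolation=cv2.INTER_CUBIC)
C=np.zeros((600,800,3),np.uint8)
C[:600,:400]=S("side",220,80,100,150,4)
C[:300,400:]=S("scene",140,200,160,120,2.5); C[300:,400:]=S("wrist",160,240,320,240,1.25)
cv2.imwrite("pics/crop5.png",C)
E
```

```text
time: 20.42
position: [0.6544, 0.2224, 0.342]
tool_rot: [-0.054, 0.999, 0.0, 0.001]
ft_force: [0.7, 0.0, 0.5]
grip_width: 0.0002
grip_force: 0.0
20.5667 [0.65455354 0.22235227 0.34187145] [-0.26657661 -0.1243488  -0.18621614] 0.000584813298483717
```

View pics/crop5.png

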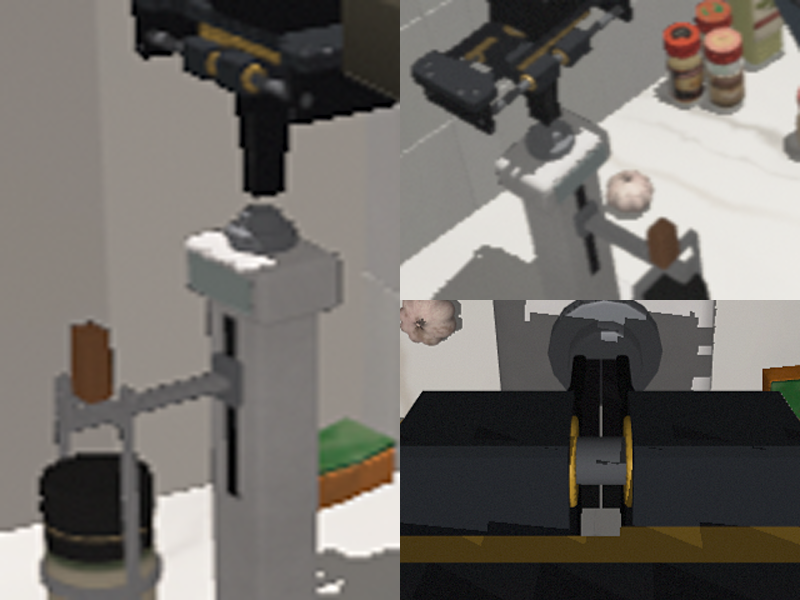

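The fingertips are centred over the key, at side crop (265,195) above (262,225), and the tin hangs still.

```bash
python3 -m handwheel '[[0,0,0.015,0],[0,0,0.03,0],[0,0,0.04,0],[0,0,0.045,0],[0,0,0.05,0],[0,0,0.053,0],[0,0,0.056,0],[0,0,0.059,0],[0,0,0.062,0],[0,0,0.062,0],[0,0,0.062,0],[0,0,0.062,0]]'; python3 ft.py
```

```text
time: 21.57
position: [0.6544, 0.2223, 0.3244]
tool_rot: [-0.054, 0.999, 0.0, 0.001]
ft_force: [-3.0, -0.1, 8.4]
grip_width: 0.0005
grip_force: 4.0
21.9667 [0.6544 0.2223 0.3244] [-2.98 -0.59  7.68] [7.6 8.1 7.4 7.3 7.6 8.  7.7 7.8]
```

```bash
python3 -m handwheel '[[0,0,0.001,0],[0,0,0.002,0],[0,0,0.002,0],[0,0,0.002,0]]'; python3 ft.py
python3 - <<'E'
from rig import vision
import cv2
r=vision.camera("side")["frame"][:,:,::-1]; cv2.imwrite("pics/press.png",cv2.resize(r[110:200,250:330],None,fx=6,fy=6,interpolation=cv2.INTER_CUBIC))
E
```

```text
time: 22.3
position: [0.6544, 0.2223, 0.3244]
tool_rot: [-0.054, 0.999, 0.0, 0.001]
ft_force: [-4.2, -0.4, 9.9]
grip_width: 0.0003
grip_force: 4.8
22.7 [0.6544 0.2223 0.3244] [-3.01 -0.94  9.29] [ 9.7  9.3 10.3  8.7  9.3  9.   9.3  8.6]
```

View pics/press.png

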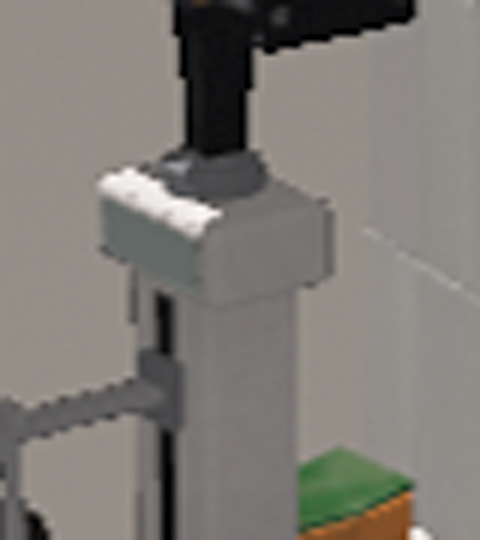

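```bash
for i in 1 2 3 4; do python3 -m handwheel '[[0,0,-0.004,0],[0,0,-0.008,0],[0,0,-0.008,0]]' | grep -E "position|ft"; done
```

```text
position: [0.6544, 0.2223, 0.3252]
ft_force: [-1.7, 0.4, 3.7]
position: [0.6543, 0.2223, 0.3268]
ft_force: [-1.3, -0.2, 3.6]
position: [0.6544, 0.2223, 0.3291]
ft_force: [-0.7, -0.3, 1.7]
position: [0.6547, 0.2224, 0.3313]
ft_force: [-0.2, 1.1, -0.1]
```

The force fell off like a spring over about 6 mm, so the key reached full travel. I retract and do a last check.

```bash
python3 -m handwheel '[[0,0,-0.02,0],[0,0,-0.06,0],[0,0,-0.1,0],[0,0,-0.13,0],[0,0,-0.15,0],[0,0,-0.15,0],[0,0,-0.15,0],[0,0,-0.15,0],[0,0,-0.15,0]]'
python3 - <<'E'
from rig import vision
import cv2
r=vision.camera("side")["frame"][:,:,::-1]; cv2.imwrite("pics/final.png",cv2.resize(r[80:280,215:375],None,fx=3,fy=3,interpolation=cv2.INTER_CUBIC))
E
```

```text
time: 24.5
position: [0.654, 0.2222, 0.3756]
tool_rot: [-0.054, 0.999, -0.0, -0.001]
ft_force: [0.1, -0.2, 0.4]
grip_width: 0.0003
grip_force: 0.0
```

View pics/final.png

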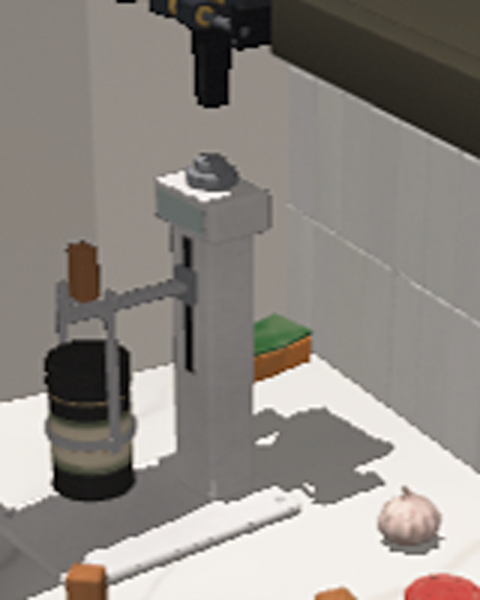

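The final view shows the tin hanging upright at (88,420), the key up at (212,170), and the gripper clear of everything.

```bash
python3 -c "
from rig import job
print(job.hand_in())"
```

```text
the job is handed in; nothing more can be done
None
```

I hung the dark tin on the scale's hook, pressed the hold key fully down and released it, and handed the job in; the last picture showed the tin hanging upright and the gripper clear, but no verdict came back.

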